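Let the over-wound bandage winder back to its mark

TASK

The drum of the bandage winder has been wound too far. Press the black thumb screw on the tail of its brass pawl straight down, gently and only as far as needed, so that the pawl lifts clear of the toothed wheel and the spring turns the drum back; let the pawl drop again in time so that it catches and holds the drum with the green mark at the red pointer. Then push the blue keeper gently fully home under the pawl's tail, and leave the vial, the ampoule and the syringe beside the winder where they are.

Things in the scene. Friction and masses are not known exactly. Their poses are not given: they have to be found in the camera images.
- winder: bandage winder fixed to the desk, 95 (x) x 290 (y) x 139 mm high: white frame, toothed steel wheel (47 mm radius) facing the robot. Origin at desk height below the pawl's tail; x away from the robot at yaw 0, y along the winder to the left. Drum axis along x at y=-0.130, z=0.075. Brass pawl on a pin at y=-0.068, z=0.125: nose 62 mm to -y, tail 82 mm to +y, 10 mm wide
- screw_axis (a point): fixed point on the thumb screw's upright axis at the top of the pawl's tail (z=0.1305). Top of the black flat screw head (22 mm across) is 13 to 31 mm above: set anew each time, not reported, find it by touch. Press slowly (20 mm/s): up to 8 N, 4 N once free; drum slips from 8 mm, pawl clear at 12 mm, rubber buffer at 15 mm (5 N per mm); over 15 N does damage. Let go, it springs back in 0.3 s
- drum (a joint): angle of the drum, rad: 0 = green mark on the wheel's face at the red pointer (the wheel's -y side), positive = wound too far. A spring drives it down at 0.15 to 0.45 rad/s (slower as it unwinds) while the pawl is clear. 14 teeth: the pawl holds it at multiples of 0.449, 0 among them. Held at 1.80, 2.24 or 2.69 at the start. It cannot be wound up again
- keeper (a joint): travel of the blue keeper, m: 0 to 0.008 at the start (clear of the pawl), 0.035 fully home under the pawl's tail against a rubber stop. It slides along the winder's -y with 2 N of friction, more against the stop, and stays where it is left. Home, it keeps the pawl from being lifted. Over 15 N does damage
- knob (a point): centre of the top (z=0.147) of the keeper's upright blue knob, 18 mm across, 34 mm tall; moves with the keeper, to the winder's -y as it goes home. The keeper's bar under the knob has its top at z=0.113 and ends 16 mm beyond the knob's axis on the +y side
- vial: bystander: small glass vial, 18 mm across, 36 mm tall, standing on the desk to the left of the winder; origin under its centre
- ampoule: bystander: clear plastic saline ampoule, 18 mm across, 61 mm tall, standing on the desk to the left of the winder; origin under its centre
- syringe: bystander: 1 ml syringe with green needle hub, 121 mm long, 22 mm wide, lying on the desk to the right of the winder; origin under its centre, y along it

How it is judged (in metres and radians):
On the way, in this order (a step that is already met when the one before it is completed fails the run):
1. the pawl has been lifted clear and the drum runs back (value of joint drum below 1.5 rad), for 0.1 s.
2. the pawl, let go, holds the drum still with the green mark at the pointer, the keeper not yet home (value of joint drum between -0.1 and 0.1 rad and velocity of joint drum between -0.05 and 0.05 rad/s and contact force between the fingers and winder below 0.2 N and value of joint keeper below 0.025 m), for 0.3 s.
At the end, for the whole second after the job is handed in: the drum is held still by the pawl with the green mark at the pointer (joint drum within 0.1 rad of 0) and the keeper is home (joint keeper over 0.031 m of 0.035) (value of joint drum between -0.1 and 0.1 rad and velocity of joint drum between -0.1 and 0.1 rad/s and value of joint keeper above 0.031 m); the robot touches nothing.
It fails at once if the winder is pressed or pushed with more than 15 N (contact force between any of the fingers, the arm and winder above 15 N).
It fails at once if the vial or the ampoule is knocked over, or one of vial, ampoule and syringe is shifted by more than 30 mm (distance of any of vial, ampoule, syringe from where it was at the start of the episode above 0.03 m or angle between any of vial, ampoule's own z axis and vertical above 0.5 rad).
It also fails if it takes over 72 s, if anything falls off the work surface, if the arm or the gripper's body presses on something with over 40 N, if the wrist force passes 120 N, or if a joint passes its speed limit or range.

ROBOT

A 6-joint arm with a two-finger parallel gripper is mounted at the origin on the work surface; the furniture and walls round the work are solid. World frame = base frame: x ahead of the robot, y to its left, z up, the work surface at z = 0. Lengths are in mm, angles in degrees, forces in N, time in s.
With the tool pointing down it reaches from about 325 to 900 mm from the base axis. Payload 6.1 kg.
Tool frame: the origin (TCP) lies midway between the tips of the shut fingers; the grasp point (between the pads) lies 19 mm behind it; z points along the fingers, y is the line along which they close (so a half turn about z gives the same grasp; the last joint's range is limited). The gripper opens to 87 mm and grips with 3 to 60 N. Pads are 19 mm wide; open, the fingers measure 117 mm over their backs; the gripper's body (75 mm by 190 mm) begins 51 mm behind the grasp point.
Start: joints at [-81.71, 12.628, 87.462, -0, 79.91, -7.225], TCP at [167.182, -602.217, 222.538] pointing down, gripper open.
Joint ranges: [-170.65, 170.65], [-52.31, 119.04], [5.05, 147.46], [-71.25, 251.25], [11.57, 151.72], [-153.62, 153.62]. Speed limits (degrees/s): [147.25, 147.25, 172.46, 180, 180, 180].

INTERFACE

Orientations are given as a 3x3 rotation matrix whose columns are the frame's x, y, z axes.
In Python, from station import * gives the robot as it stands.
- The arm moves only by the shell command python3 -m jog 'ROWS'. ROWS is JSON, a list that holds one entry, the list of rows, each a list of 7 numbers: the shift along the tool's x, y, z in m, then the turn, a rotation vector about the tool's x, y, z in degrees, then the closure, from 0 (fully open) to 1 (shut). In form: [[[tx, ty, tz, rx, ry, rz, jaw], ...]]. A call has 1 to 5 rows; each row shifts and turns the commanded pose from where the row before left it, along the tool's axes as they then stand; what a row does not reach is not made up. A row lasts 1/10 s, in which the tool goes at most 50 mm and 8.59 degrees, less where a joint would pass 70% of its speed; a pose out of reach is approached as far as the arm can. A call with a gripper value outside its range is refused whole. The fingers move at their own pace and stop on an object; the grip force is fixed at half the most. Time passes only in rows, so rows that do not move let the fingers close. It gives the time, the measured TCP pose, the force, the opening and the grip force at its end, in the units of the state.
- observe(): the state, without advancing time (a new reading comes with each control period).
- camera(name): name is "side" or "top"; returns the picture (480x640x3 uint8, red, green, blue); there is no depth.
- get_calibration(name): a dict with "vertical_fov" (degrees; the focal length in pixels is half the picture's height over the tangent of half this angle, whatever the lens; pixels are square), "cx", "cy" (the principal point, pixels), "origin" and "rotation" of the camera in the world. Camera axes: x right, y down, z forward; pixel columns grow to the right and rows downward; lengths in mm; the calibration is good to about 2 mm. A picture is of the moment at which its call begins. get_calibration takes no time and is no camera call.
- hand_in(): hands the job in; it is judged then, once.
The state is a dict: "clock": time; "joints": joint angles; "qd": joint speeds; "joint_efforts": joint torques, N m; "eef_pos": TCP position; "tcp_rot": TCP orientation; "ft_force": force on the tool from outside, world axes, zero at the start; "ft_torque": the same for the moment, N m; "grip_width": opening from 0.0 (shut) to 1.0 (fully open); "gripper_force": force on a finger pad.
Only numpy, scipy, OpenCV 4.12 (cv2) and the standard library are available. Lean on these libraries where they do the work, as an engineer would, in place of code of your own. Each camera call takes 0.05 s, during which the arm holds its last target. There are 200 camera calls.

## Working session

There is one attempt and no reset: what is moved stays moved. The work goes in short steps, Python scripts to look and compute and a shell command to move; the robot and the scene stay as the last step left them, time stands still between calls to the robot, and variables do not carry over. Pictures are saved under pics/ and viewed, at most 10 in all, crops included, and the job is handed in when it is done.

```bash
ls; mkdir -p pics
python3 - <<'E'
from station import *
import cv2
s=observe();print(s)
for n in("side","top"):
    cv2.imwrite(f"pics/{n}0.png",cv2.cvtColor(camera(n),cv2.COLOR_RGB2BGR));print(get_calibration(n))
E
```

```text
pics
{'clock': 0.0, 'joints': array([-8.17093711e+01,  1.26766906e+01,  8.75252216e+01, -7.83400940e-04,
        7.99094878e+01, -7.22409708e+00]), 'qd': array([ 0.06862803,  0.04516457, -0.03547693,  0.06810604, -0.11604451,
        0.02814445]), 'joint_efforts': array([-7.44940280e-05, -4.94611859e+01, -3.87373960e+01,  6.98163151e-02,
        5.69472718e-02, -1.38596733e-04]), 'eef_pos': array([ 167.09071688, -601.61251857,  221.42660283]), 'tcp_rot': array([[ 9.63561126e-01,  2.67488073e-01, -2.93677373e-04],
       [ 2.67488135e-01, -9.63559237e-01,  1.92203661e-03],
       [ 2.31146323e-04, -1.93055497e-03, -9.99998110e-01]]), 'ft_force': array([-0.1262325 , -0.41843135,  0.29084182]), 'ft_torque': array([-0.01725609, -0.03027283,  0.04194127]), 'gripper_force': 0.0, 'grip_width': 1.000532177691873}
{'vertical_fov': 53.593713009954335, 'cx': 328.1433511952186, 'cy': 245.39732028596828, 'origin': array([477.01907319, 784.29720353, 570.26476504]), 'rotation': array([[-0.99726081,  0.03528553, -0.06500623],
       [ 0.07376322,  0.53938385, -0.83882302],
       [ 0.00546499, -0.84132039, -0.54050915]])}
{'vertical_fov': 47.23207598015068, 'cx': 325.96387244040665, 'cy': 239.12308122304637, 'origin': array([ 383.71232391,   66.46963364, 1175.75718332]), 'rotation': array([[-0.0135413 , -0.9974584 ,  0.06995268],
       [-0.99988616,  0.01397352,  0.00569299],
       [-0.006656  , -0.06986763, -0.99753407]])}
```

View pics/side0.png

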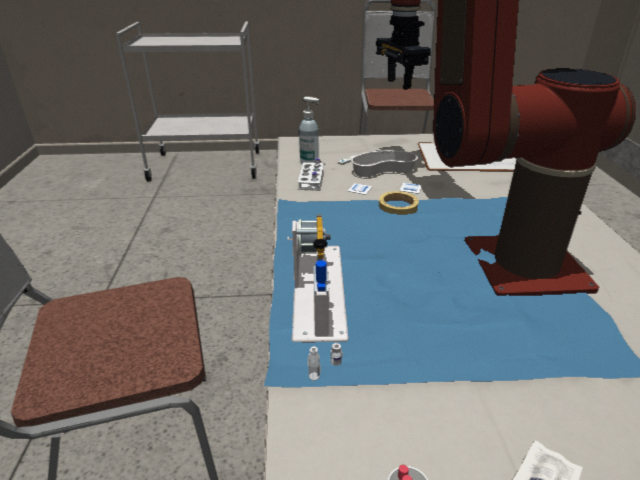

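View pics/top0.png

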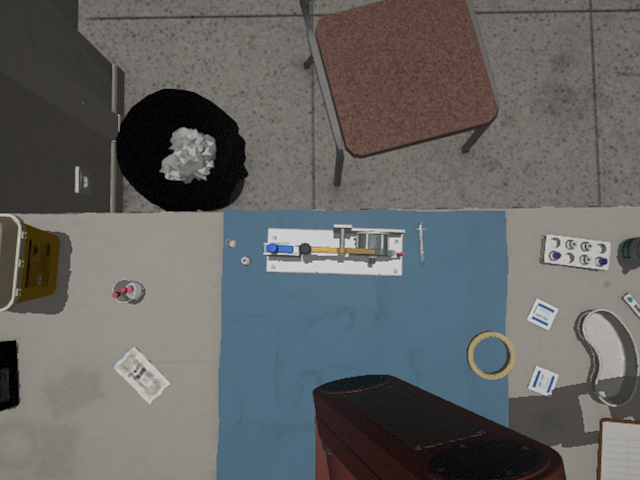

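The side view shows the winder at about (320,275), with the knob at (321,275), the screw at (320,243), and the vials at (314,362) and (336,353). The top view shows the knob at (272,249), the screw head at (305,249) and the red pointer at (401,254). I'll zoom in next.

Run:
```python
import cv2,numpy as np
a=cv2.imread("pics/top0.png")[215:285,255:415];b=cv2.imread("pics/side0.png")[205:345,280:360]
a=cv2.resize(a,None,fx=5,fy=5,interpolation=cv2.INTER_CUBIC);cv2.imwrite("pics/ta.png",a)
b=cv2.resize(b,None,fx=4,fy=4,interpolation=cv2.INTER_CUBIC);cv2.imwrite("pics/sb.png",b)
```

```text
(no output)
```

View pics/ta.png

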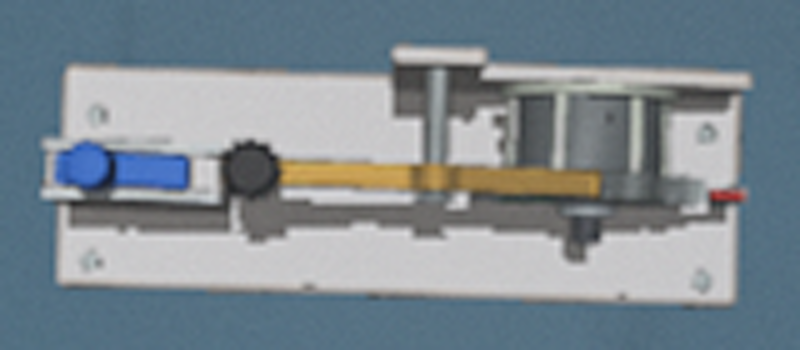

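View pics/sb.png

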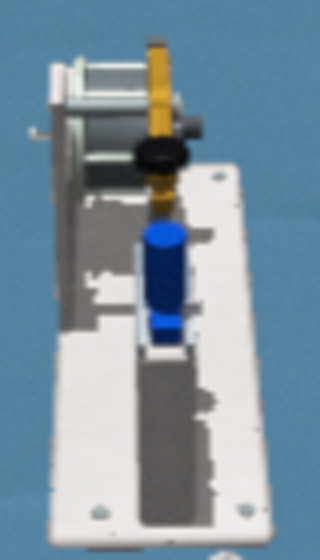

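The top crop shows the knob top at about (88,165), which is full-frame (272.6,248). The screw head is at (250,167), which is (305,248.4), and the red pointer is at (730,196). The drum has pale bars at crop x≈513, 560 and 635 that will move as it turns. The green mark isn't visible yet.

```bash
cat > h.py <<'E'
from station import *
import cv2,numpy as np
def ray(n,u,v):
    c=get_calibration(n);f=240/np.tan(np.radians(c["vertical_fov"]/2))
    d=c["rotation"]@np.array([(u-c["cx"])/f,(v-c["cy"])/f,1]);return c["origin"],d/np.linalg.norm(d)
def plane(n,u,v,z):
    o,d=ray(n,u,v);return o+d*(z-o[2])/d[2]
def tri(p,q):
    A=np.zeros((3,3));b=np.zeros(3);
    for n,(u,v) in(("top",p),("side",q)):
        o,d=ray(n,u,v);M=np.eye(3)-np.outer(d,d);A+=M;b+=M@o
    return np.linalg.solve(A,b)
def px(n,P):
    c=get_calibration(n);f=240/np.tan(np.radians(c["vertical_fov"]/2));p=c["rotation"].T@(np.array(P)-c["origin"])
    return c["cx"]+f*p[0]/p[2],c["cy"]+f*p[1]/p[2]
E
python3 - <<'E'
from h import *
np.set_printoptions(precision=1,suppress=True)
I={n:cv2.imread(f"pics/{n}0.png") for n in("top","side")}
hsv=cv2.cvtColor(I["top"],cv2.COLOR_BGR2HSV)
br=cv2.inRange(hsv,(15,90,80),(30,255,255));br[:240]=0;br[262:]=0;br[:,:305]=0;br[:,:]*=1;br[:,380:]=0
v,u=np.nonzero(br);pts=np.array([plane("top",a,b,130)[:2] for a,b in zip(u,v)])
vx,vy,x0,y0=cv2.fitLine(pts.astype(np.float32),2,0,.01,.01).ravel()
print("pawl dir yaw",np.degrees(np.arctan(-vx/vy)),"pt",x0,y0,"y range",pts[:,1].min(),pts[:,1].max())
for n,box in(("top",(235,265,295,320)),("side",(232,255,308,335))):
    g=I[n].max(2)<70;m=np.zeros_like(g);m[box[0]:box[1],box[2]:box[3]]=g[box[0]:box[1],box[2]:box[3]]
    k,l,st,c=cv2.connectedComponentsWithStats(m.astype(np.uint8));
    for i in range(1,k):
        if st[i,4]>20: print(n,st[i],c[i])
print("screw at z150",plane("top",305,248.4,152),"tri",tri((305,248.4),(320.2,243.5)))
print("knob",plane("top",272.6,248,147),"tri",tri((272.6,248),(321,263.8)))
for c in((67,67),(60,285),(735,303),(748,85)): print(plane("top",255+c[0]/5,215+c[1]/5,5))
print("pointer",plane("top",401,254,75))
E
```

```text
pawl dir yaw -2.876429 pt 435.4172 39.440308 y range -18.871552051527615 101.28355244710137
top [295 244  16  13  57] [303.6 250.2]
side [308 237  22  15 182] [318.  244.5]
screw at z150 [438.7 111.7 152. ] tri [438.8 112.2 141.6]
knob [440.5 172.8 147. ] tri [440.8 173.2 142.6]
[490.6 196.2   5. ]
[397.4 199.7   5. ]
[385.8 -87.5   5. ]
[478.7 -95.2   5. ]
pointer [428.9 -77.3  75. ]
```

Run:
```python
from h import *
im=cv2.imread("pics/top0.png");a=cv2.resize(im[228:274,345:409],None,fx=12,fy=12,interpolation=cv2.INTER_CUBIC)
s=cv2.imread("pics/side0.png");b=cv2.resize(s[210:262,285:335],None,fx=10,fy=10,interpolation=cv2.INTER_CUBIC)
cv2.imwrite("pics/ta2.png",a);cv2.imwrite("pics/sb2.png",b)
for n,i,(r0,r1,c0,c1) in(("top",im,(225,285,330,415)),("side",s,(205,300,280,350))):
    h=cv2.cvtColor(i,cv2.COLOR_BGR2HSV)[r0:r1,c0:c1]; g=(h[...,0]>40)&(h[...,0]<85)&(h[...,1]>60)
    print(n,[(c+c0,r+r0,*h[r,c]) for r,c in zip(*np.nonzero(g))][:30])
```

```text
top []
side [(np.int64(314), np.int64(245), np.uint8(78), np.uint8(75), np.uint8(17))]
```

View pics/ta2.png

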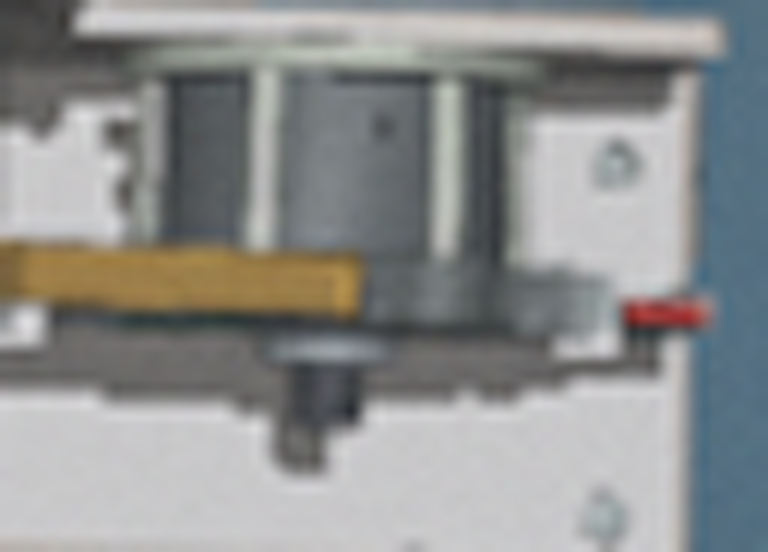

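View pics/sb2.png

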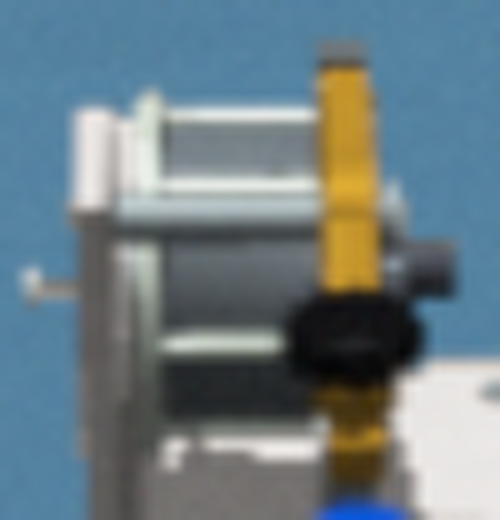

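Run:
```python
from h import *
T=np.mean([camera("top").astype(float) for _ in range(8)],0);S=np.mean([camera("side").astype(float) for _ in range(6)],0)
np.savez("avg0.npz",T=T,S=S);np.set_printoptions(precision=0,suppress=True,linewidth=200)
print("top bright profile cols345-395 rows 237-246");print(T[237:246,345:395].mean((0,2)))
print("green excess rows 252-257 cols 348-402")
for r in range(251,260): print(r,(T[r,348:404,1]-T[r,348:404,[0,2]].mean(0)))
print("side rows 215-258 cols 303-312");print(S[215:258,302:312].mean((1,2)))
```

```text
top bright profile cols345-395 rows 237-246
[170. 187. 179. 172. 179. 195. 202. 203. 189. 156. 124. 128. 151. 116.  69.  79.  85.  89.  92.  93. 106. 175. 171. 115. 113. 121. 128. 130. 127. 123. 118. 107. 103. 104.  99.  96. 161. 184. 130.
  79.  76.  66. 117. 151. 179. 196. 195. 195. 195. 186.]
green excess rows 252-257 cols 348-402
251 [12. 12. 12. 11. 11. 11. 11. 11. 11. 11. 12. 11. 12. 11. 12. 12. 12. 12. 12. 12. 12. 11. 11. 11. 10. 14. 11.  1.  2.  2.  2.  2.  2.  3.  3.  2.  1.  1.  2.  2.  2.  2.  3.  2.  2.  2.  2.  2. -0.
 -1. -0. -0.  0.  0.  1.  6.]
252 [ 9. 10. 10. 10.  9. 11. 11. 12. 12. 11. 13. 12. 11. 12. 11. 11. 11. 12. 11. 12. 12. 11. 11. 11. 11. 15. 11.  1.  1.  2.  2.  2.  2.  2.  2.  2.  1.  2.  1.  2.  2.  2.  3.  2.  2.  2.  4.  2. -1.
 -5. -5. -2. -1. -3. -4. -2.]
253 [  2.   3.   4.   4.   4.   4.   6.   7.   7.   7.   9.   7.   6.   6.   7.   8.   8.   8.   8.   8.   9.   9.   9.  10.   9.  13.  10.   1.   1.   1.   2.   2.   2.   3.   3.   3.   2.   1.   2.
   2.   2.   2.   2.   2.   1.   3.   4.   3.  -4. -28. -37. -36. -33. -31. -31. -20.]
254 [ -1.   0. 
[... 975 characters left out ...]
0. -0. -1. -0. -1. -0. -0. -0.  0. -0.  0. -0.  1. -0.  0. -0. -0. -0.  1.  0. -0. -0. -1. -1. -1. -0.  0.  0.  0. -1. -1. -0. -0.  0. -1. -0. -1. -1. -0. -0. -0. -0. -1. -0. -1.  1.  0. -0.
 -0.  0. -0. -1. -1.  0.  4.]
259 [-0. -0. -0. -1. -1. -0. -1. -1. -0. -0. -0. -1. -0. -1. -0. -0. -0. -0. -1. -0. -1. -0. -1. -1. -2. -1. -1.  0.  0. -0. -1. -0. -1. -0. -0. -1. -0. -0. -0. -0. -1.  0. -0.  0.  0. -1. -1. -0. -0.
 -1. -1. -1. -0. -1.  0.  4.]
side rows 215-258 cols 303-312
[124. 125. 126. 126. 128. 160. 222. 146. 127. 128. 131. 139. 172. 230. 178. 193. 161. 101.  66.  86. 105. 102.  97.  91.  84.  77.  72.  84. 149. 197. 102.  48.  41.  39.  38.  38.  51.  92. 134.
 193. 147. 123. 115.]
```

Run:
```python
from h import *
from scipy.optimize import least_squares
np.set_printoptions(precision=2,suppress=True)
yw=np.radians(-2.5);ex=np.array([np.cos(yw),np.sin(yw),0]);ey=np.array([-ex[1],ex[0],0])
O=np.array([438.8,112.,0])
A=lambda x,y,z:O+ex*x+ey*y+np.array([0,0,z])
for x in(-8,0):
  for z in(40,55,75): print("axis px",x,z,px("top",A(x,-130,z)))
print("pointer tip px -> local y", (plane("top",397,254,75)-O)@ey, "nose", (plane("top",374.7,252,122)-O)@ey)
for z in(45,55,65): print("mark local y",z,[(plane("top",u,254.6,z)-O)@ey+130 for u in(354.3,359.7,364.8)],(plane("top",359.7,254.6,z)-O)@ex)
# bars: top (col,row 241.5), side (row, col 307)
tc=[366.5,381.8]; sr=[221.0,228.2,243.8]
def xr(n,P,Q,t): # interpolate column/row
    a=np.array(px(n,P));b=np.array(px(n,Q));k=1 if n=="top" else 0
    w=(t-a[k])/(b[k]-a[k]);return (a+w*(b-a))[1-k]
def res(p):
    ph,R,dy,dz=p;o=[]
    def bar(k): 
        t=ph+k*np.pi/3;y=-130+dy-R*np.cos(t);z=75+dz+R*np.sin(t);return A(5,y,z),A(50,y,z)  # t = elevation above -y
    o+=[xr("top",*bar(0),241.5)-tc[1],xr("top",*bar(1),241.5)-tc[0]]
    o+=[xr("side",*bar(0),307)-sr[0],xr("side",*bar(1),307)-sr[1],xr("side",*bar(2),307)-sr[2]]
    return np.r_[o,dy/2,dz/2]
for p0 in(0.87,):
    r=least_squares(res,[p0,30,0,0]);print(np.degrees(r.x[0]),r.x,r.fun)
```

```text
axis px -8 40 (np.float64(369.9528267137814), np.float64(256.9434887309702))
axis px -8 55 (np.float64(370.4913808405744), np.float64(256.6680291439361))
axis px -8 75 (np.float64(371.232234843407), np.float64(256.2890972455063))
axis px 0 40 (np.float64(370.0475611608513), np.float64(253.08003104180293))
axis px 0 55 (np.float64(370.587112176695), np.float64(252.75313788128545))
axis px 0 75 (np.float64(371.32932598651223), np.float64(252.30345914665924))
pointer tip px -> local y -181.49573755035286 nose -132.94579539509357
mark local y 45 [np.float64(32.698182258611155), np.float64(21.58189902270294), np.float64(11.084523799635562)] -4.000830353513854
mark local y 55 [np.float64(33.13516286106386), np.float64(22.11718793926525), np.float64(11.712647635824808)] -4.4345964043734165
mark local y 65 [np.float64(33.57214346351657), np.float64(22.652476855827558), np.float64(12.34077147201404)] -4.868362455232978
55.14139441033905 [ 0.96 30.65 -0.51 -0.13] [-0.06 -0.25  0.21 -0.29 -0.02 -0.26 -0.07]
```

Green excess at row 254–255, columns 354–365, gives the mark's extent along the winder. Together with the bar phase of 55° it fits 2.69 rad, so the drum is 6 teeth too far. Next I turn the tool and move over the screw with the fingers shut.

```bash
python3 -m jog '[[[0,0,0,0,0,-8,1],[0,0,0,0,0,-8,1],[0,0,0,0,0,-8,1],[0,0,0,0,0,-8,1],[0,0,0,0,0,-8,1]]]' >/dev/null
python3 -m jog '[[[0,0,0,0,0,-8,1],[0,0,0,0,0,-8,1],[0,0,0,0,0,-8,1],[0,0,0,0,0,-8,1],[0,0,0,0,0,0,1]]]'
python3 -m jog '[[[0.048,0.016,0,0,0,0,1],[0.048,0.016,0,0,0,0,1],[0.048,0.016,0,0,0,0,1],[0.048,0.016,0,0,0,0,1],[0.048,0.016,0,0,0,0,1]]]'
python3 -m jog '[[[0.046,0.016,0,0,0,0,1],[0.046,0.016,0,0,0,0,1],[0.046,0.016,0,0,0,0,1],[0.046,0.016,0,0,0,0,1],[0.046,0.016,0,0,0,0,1]]]'
```

```text
clock: 1.8
eef_pos: [167.2, -602.2, 222.5]
tcp_rot: [[0.042, 0.999, -0.0], [0.999, -0.042, 0.0], [0.0, -0.0, -1.0]]
ft_force: [0.7, 0.5, 0.4]
grip_width: 0.171
gripper_force: 0.0
clock: 2.3
eef_pos: [256.8, -366.9, 222.5]
tcp_rot: [[0.048, 0.999, 0.0], [0.999, -0.048, -0.0], [-0.0, 0.0, -1.0]]
ft_force: [1.6, 0.0, -0.0]
grip_width: 0.005
gripper_force: 0.0
clock: 2.8
eef_pos: [346.7, -140.7, 223.0]
tcp_rot: [[0.048, 0.999, 0.002], [0.999, -0.048, -0.001], [-0.001, 0.002, -1.0]]
ft_force: [1.2, 0.3, 0.5]
grip_width: 0.006
gripper_force: 0.0
```

```bash
python3 -m jog '[[[0.044,0.014,0,0,0,0,1],[0.044,0.014,0,0,0,0,1],[0.044,0.014,0,0,0,0,1],[0.044,0.014,0,0,0,0,1],[0.044,0.014,0,0,0,0,1]]]' >/dev/null
python3 -m jog '[[[0.036,0.01,0.008,0,0,0,1],[0,0,0.012,0,0,0,1],[0,0,0.010,0,0,0,1],[0,0,0.0,0,0,0,1],[0,0,0,0,0,0,1]]]'
python3 -c "
from h import *
print(observe()['ft_force'])
cv2.imwrite('pics/s1.png',cv2.resize(cv2.cvtColor(camera('side'),cv2.COLOR_RGB2BGR)[180:320,250:390],None,fx=4,fy=4))"
```

```text
clock: 3.8
eef_pos: [437.0, 108.8, 192.4]
tcp_rot: [[0.046, 0.999, -0.001], [0.999, -0.046, -0.0], [-0.0, -0.001, -1.0]]
ft_force: [-0.0, -0.6, -0.1]
grip_width: 0.005
gripper_force: 0.0
[-0.00390933 -0.63915188 -0.13295519]
```

View pics/s1.png

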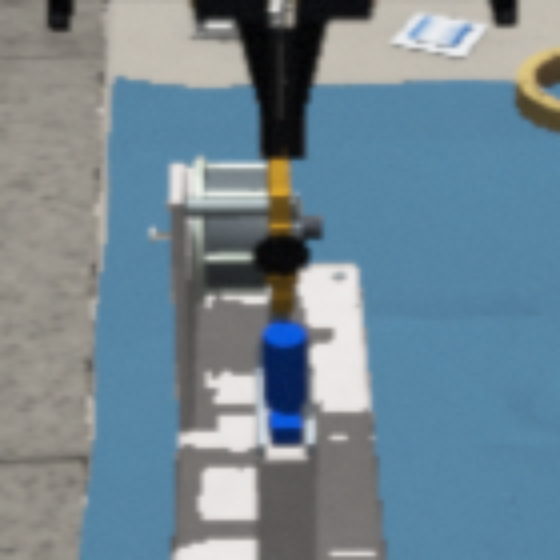

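The side view shows the shut fingers in line with the screw: finger column about 281 in the crop, screw at (281,253). Next I descend to find contact.

```bash
python3 -m jog '[[[0.002,0.0015,0.009,0,0,0,1],[0,0,0.009,0,0,0,1],[0,0,0.008,0,0,0,1],[0,0,0.002,0,0,0,1],[0,0,0,0,0,0,1]]]'
python3 -m jog '[[[0,0,0.002,0,0,0,1],[0,0,0.002,0,0,0,1],[0,0,0.001,0,0,0,1]]]'
```

```text
clock: 4.35
eef_pos: [438.4, 111.7, 163.8]
tcp_rot: [[0.043, 0.999, -0.002], [0.999, -0.043, -0.0], [-0.0, -0.001, -1.0]]
ft_force: [-0.1, -1.0, -0.4]
grip_width: 0.006
gripper_force: 0.0
clock: 4.65
eef_pos: [439.0, 111.9, 159.5]
tcp_rot: [[0.043, 0.999, 0.0], [0.999, -0.043, 0.0], [0.0, 0.0, -1.0]]
ft_force: [-1.2, 0.3, -0.6]
grip_width: 0.006
gripper_force: 0.0
```

```bash
python3 -m jog '[[[0,0,0.002,0,0,0,1],[0,0,0.002,0,0,0,1]]]'|egrep 'pos|ft'
python3 -m jog '[[[0,0,0.002,0,0,0,1],[0,0,0.002,0,0,0,1]]]'|egrep 'pos|ft'
```

```text
eef_pos: [439.0, 111.9, 155.5]
ft_force: [-0.2, -0.1, -0.3]
eef_pos: [438.9, 111.9, 151.4]
ft_force: [-0.2, -1.1, -0.3]
```

```bash
python3 -m jog '[[[0,0,0.002,0,0,0,1],[0,0,0.001,0,0,0,1]]]'|egrep 'pos|ft'
```

```text
eef_pos: [438.9, 111.8, 148.3]
ft_force: [-0.4, 0.5, 5.6]
```

```bash
python3 -m jog '[[[0,0,0.001,0,0,0,1],[0,0,0.001,0,0,0,1]]]'|egrep 'pos|ft'
python3 -m jog '[[[0,0,0.002,0,0,0,1],[0,0,0.002,0,0,0,1]]]'|egrep 'pos|ft'
```

```text
eef_pos: [439.1, 112.1, 147.4]
ft_force: [-3.4, 0.8, 7.9]
eef_pos: [439.2, 113.0, 143.9]
ft_force: [-4.4, 5.5, 10.6]
```

```bash
python3 -m jog '[[[0.0015,-0.0002,0,0,0,0,1],[0,0,0,0,0,0,1]]]'|egrep 'pos|ft'
```

```text
eef_pos: [439.1, 113.5, 143.1]
ft_force: [-2.5, 1.0, 5.4]
```

```bash
cat > ang.py <<'E'
from h import *
def bars(img):  # sub-pixel bright peaks on drum in the side view
    p=img[215:262,302:312].astype(float).mean((1,2));o=[]
    for i in range(1,len(p)-1):
        if p[i]>p[i-1] and p[i]>=p[i+1] and p[i]-min(p[max(0,i-3)],p[min(len(p)-1,i+3)])>30:
            w=p[i-1:i+2]-p[i-1:i+2].min();o.append(round(215+i+(w[2]-w[0])/max(w.sum(),1),1))
    return o
def topbars(img):
    p=img[237:246,350:392].astype(float).mean((0,2));o=[]
    for i in range(1,len(p)-1):
        if p[i]>p[i-1] and p[i]>=p[i+1] and p[i]-min(p[max(0,i-3)],p[min(len(p)-1,i+3)])>25:
            w=p[i-1:i+2]-p[i-1:i+2].min();o.append(round(350+i+(w[2]-w[0])/max(w.sum(),1),1))
    g=img[254:256,345:400].astype(float).mean(0);e=g[:,1]-g[:,[0,2]].mean(1);u=np.arange(345,400)
    m=(e>3.2);return o,"green",(u[m].min(),u[m].max(),m.sum()) if m.any() else None
if __name__=="__main__":
    s=camera("side");t=camera("top");print(observe()["clock"],"side",bars(s),"top",topbars(t),observe()["ft_force"].round(1))
E
python3 ang.py
python3 -m jog '[[[0.0007,0,0.002,0,0,0,1],[0.0007,0,0.002,0,0,0,1]]]'|egrep 'pos|ft'
python3 ang.py
```

```text
5.95 side [np.float64(220.9), np.float64(227.8), np.float64(229.9), np.float64(243.5), np.float64(254.2)] top ([np.float64(351.5), np.float64(356.9), np.float64(366.7), np.float64(381.7), np.float64(390.5)], 'green', (np.int64(355), np.int64(393), np.int64(13))) [-1.6  0.8  5.5]
eef_pos: [439.2, 114.7, 138.5]
ft_force: [1.0, -1.3, 2.9]
6.25 side [np.float64(220.9), np.float64(228.4), np.float64(229.6), np.float64(244.2), np.float64(254.2)] top ([np.float64(351.5), np.float64(356.6), np.float64(365.7), np.float64(381.2), np.float64(390.5)], 'green', (np.int64(355), np.int64(365), np.int64(11))) [ 1.1 -0.   3.3]
```

```bash
for i in 1 2; do python3 -m jog '[[[0,0,0,0,0,0,1],[0,0,0,0,0,0,1]]]'|egrep 'pos|ft'
python3 ang.py;done
```

```text
eef_pos: [439.1, 114.6, 138.6]
ft_force: [0.8, -0.6, 3.3]
6.55 side [np.float64(221.0), np.float64(230.0), np.float64(245.6), np.float64(254.1)] top ([np.float64(351.5), np.float64(356.5), np.float64(364.3), np.float64(379.5), np.float64(390.5)], 'green', (np.int64(356), np.int64(365), np.int64(10))) [ 0.4 -0.6  3. ]
eef_pos: [439.1, 114.7, 138.7]
ft_force: [0.6, -1.0, 4.0]
6.85 side [np.float64(221.4), np.float64(230.0), np.float64(247.1), np.float64(254.3)] top ([np.float64(351.5), np.float64(362.8), np.float64(378.2), np.float64(390.5)], 'green', (np.int64(357), np.int64(395), np.int64(11))) [ 1.6 -1.8  4.3]
```

```bash
cat > th.py <<'E'
from ang import *
import sys
yw=np.radians(-2.5);ex=np.array([np.cos(yw),np.sin(yw),0]);ey=np.array([-ex[1],ex[0],0]);O=np.array([438.8,112.,0])
def at(n,t,line):
    k=1 if n=="top" else 0;y=-130.5-30.65*np.cos(t);z=74.9+30.65*np.sin(t)
    a,b=[np.array(px(n,O+ex*x+ey*y+[0,0,z])) for x in(5,50)];w=(line-a[k])/(b[k]-a[k]);return (a+w*(b-a))[1-k]
def est(prev):
    s=camera("side");t=camera("top");sb=np.array(bars(s));tb,_,g=topbars(t);tb=np.array(tb)
    best=[]
    for d in np.arange(-5,60,.5):   # unwound further than prev, deg
        e0=55.4+154.3-np.degrees(prev)+d;r=[]
        for k in range(6):
            e=(e0+60*k)%360
            if 50<=e<=120: r.append(min(3,abs(tb-at("top",np.radians(e),241.5)).min()))
            if 85<=e<=175: r.append(min(3,abs(sb-at("side",np.radians(e),307)).min()))
        best.append((np.mean(r),prev-np.radians(d)))
    b=min(best);print(observe()["clock"],"theta %.3f res %.2f"%(b[1],b[0]),"green",g,"side",sb.tolist(),"top",tb.tolist())
est(float(sys.argv[1]))
E
python3 th.py 2.6
for i in 1; do python3 -m jog '[[[0,0,0,0,0,0,1],[0,0,0,0,0,0,1],[0,0,0,0,0,0,1]]]'|egrep 'ft';done
python3 th.py 2.4
```

```text
6.95 theta 2.539 res 1.15 green (np.int64(358), np.int64(365), np.int64(8)) side [221.5, 230.0, 236.4, 247.4, 254.1] top [351.5, 362.5, 377.5, 390.5]
ft_force: [1.1, -0.9, 2.9]
7.35 theta 2.252 res 0.03 green (np.int64(359), np.int64(366), np.int64(8)) side [222.0, 230.0, 234.5, 249.0, 253.5] top [351.5, 360.9, 375.5, 389.5]
```

```bash
python3 -m jog '[[[0,0,0,0,0,0,1],[0,0,0,0,0,0,1],[0,0,0,0,0,0,1],[0,0,0,0,0,0,1],[0,0,0,0,0,0,1]]]'|egrep 'ft'
python3 th.py 2.25
python3 -m jog '[[[0,0,0,0,0,0,1],[0,0,0,0,0,0,1],[0,0,0,0,0,0,1],[0,0,0,0,0,0,1],[0,0,0,0,0,0,1]]]'|egrep 'ft'
python3 th.py 2.05
```

```text
ft_force: [0.7, -1.2, 4.2]
7.95 theta 2.049 res 0.09 green (np.int64(363), np.int64(374), np.int64(4)) side [223.6, 229.8, 237.5, 253.5] top [351.5, 359.2, 372.4, 385.5, 389.5]
ft_force: [0.8, -1.1, 3.7]
8.55 theta 1.867 res 0.06 green (np.int64(386), np.int64(393), np.int64(2)) side [222.0, 225.4, 230.0, 240.5, 254.4] top [351.5, 357.6, 369.5, 383.8, 389.5]
```

```bash
W='[[[0,0,0,0,0,0,1],[0,0,0,0,0,0,1],[0,0,0,0,0,0,1],[0,0,0,0,0,0,1],[0,0,0,0,0,0,1]]]'
python3 -m jog '[[[0,0,0,0,0,0,1],[0,0,0,0,0,0,1],[0,0,0,0,0,0,1],[0,0,0,0,0,0,1],[0,0,0,0,0,0,1]]]'|egrep 'ft'
python3 th.py 1.85
python3 -m jog '[[[0,0,0,0,0,0,1],[0,0,0,0,0,0,1],[0,0,0,0,0,0,1],[0,0,0,0,0,0,1],[0,0,0,0,0,0,1]]]'|egrep 'ft'
python3 th.py 1.68
python3 -m jog '[[[0,0,0,0,0,0,1],[0,0,0,0,0,0,1],[0,0,0,0,0,0,1],[0,0,0,0,0,0,1],[0,0,0,0,0,0,1]]]'|egrep 'ft'
python3 th.py 1.5
```

```text
ft_force: [-0.3, -0.4, 3.6]
9.15 theta 1.675 res 0.11 green None side [221.0, 227.6, 230.2, 243.2, 254.2] top [351.5, 357.2, 366.7, 381.9, 390.5]
ft_force: [0.7, -0.1, 3.6]
9.75 theta 1.505 res 0.10 green (np.int64(394), np.int64(394), np.int64(1)) side [220.9, 229.9, 245.6, 254.1] top [351.5, 356.6, 364.5, 379.7, 382.8, 390.5]
ft_force: [-0.0, 0.2, 3.3]
10.35 theta 1.500 res 1.20 green (np.int64(374), np.int64(374), np.int64(1)) side [221.6, 229.9, 236.4, 247.5, 253.8] top [351.5, 356.6, 362.4, 377.5, 390.5]
```

```bash
python3 -m jog '[[[0,0,0,0,0,0,1],[0,0,0,0,0,0,1],[0,0,0,0,0,0,1],[0,0,0,0,0,0,1],[0,0,0,0,0,0,1]]]'|egrep 'ft'
python3 th.py 1.3
python3 -m jog '[[[0,0,0,0,0,0,1],[0,0,0,0,0,0,1],[0,0,0,0,0,0,1],[0,0,0,0,0,0,1],[0,0,0,0,0,0,1]]]'|egrep 'ft'
python3 th.py 1.1
python3 -m jog '[[[0,0,0,0,0,0,1],[0,0,0,0,0,0,1],[0,0,0,0,0,0,1],[0,0,0,0,0,0,1],[0,0,0,0,0,0,1]]]'|egrep 'ft'
python3 th.py 1.0
```

```text
ft_force: [-0.3, -0.3, 2.3]
10.95 theta 1.187 res 0.06 green (np.int64(378), np.int64(378), np.int64(1)) side [222.3, 229.9, 234.8, 249.3, 253.5] top [351.5, 360.6, 375.2, 389.5]
ft_force: [0.2, -0.7, 3.5]
11.55 theta 1.030 res 0.06 green (np.int64(379), np.int64(394), np.int64(3)) side [223.3, 229.9, 237.1, 253.5] top [351.5, 359.4, 372.8, 386.3]
ft_force: [0.7, -0.5, 3.0]
12.15 theta 0.895 res 0.06 green (np.int64(379), np.int64(383), np.int64(3)) side [222.3, 224.6, 230.0, 239.3, 253.8] top [351.5, 358.4, 370.7, 384.6, 389.5]
```

```bash
python3 -m jog '[[[0,0,0,0,0,0,1],[0,0,0,0,0,0,1],[0,0,0,0,0,0,1],[0,0,0,0,0,0,1],[0,0,0,0,0,0,1]]]'|egrep 'ft'
python3 th.py 0.85
python3 -m jog '[[[0,0,0,0,0,0,1],[0,0,0,0,0,0,1],[0,0,0,0,0,0,1]]]'|egrep 'ft'
python3 - <<'E'
from h import *
T=np.mean([camera("top").astype(float) for _ in range(4)],0);np.set_printoptions(precision=1,suppress=True,linewidth=200)
for r in(253,254,255,256): print(r,(T[r,372:398,1]-T[r,372:398,[0,2]].mean(0)))
E
python3 th.py 0.7
```

```text
ft_force: [-0.4, -0.5, 2.6]
12.75 theta 0.771 res 0.08 green (np.int64(378), np.int64(383), np.int64(6)) side [221.5, 226.0, 229.9, 241.3, 254.4] top [351.5, 357.5, 368.7, 383.5, 389.5]
ft_force: [0.2, -0.0, 2.9]
253 [ 14.2  12.9  10.8   9.5   2.2   3.1   2.5   0.8   1.4   1.2   0.8   1.5   2.1   2.4   2.9   2.6   2.5   2.5   1.9   2.2   2.8   2.8   2.6   1.4  -4.4 -31.1]
254 [  2.1   2.8   4.5   3.5   2.6   2.4   1.5  -0.1   1.2   0.1   1.    1.    1.2   1.4   1.6   2.5   2.1   1.4   3.    2.2   2.6   2.2   2.8   1.9  -0.6 -39.9]
255 [-1.9  0.1  0.  -0.5  0.2 -0.8  5.2  9.9  8.5  6.6  7.8  8.2  6.2  5.1  4.4  2.1  0.5  0.6  1.1  1.6  1.   2.4  2.5  1.1  0.6 -2. ]
256 [ 0.6  1.   0.5 -0.1 -0.1 -0.6  5.4 10.8  9.   7.8  7.5  7.2  6.9  6.1  4.6  2.1  0.5 -0.1  0.  -0.6 -1.4 -0.6  0.4 -0.2 -0.9  0.8]
13.35 theta 0.639 res 0.07 green (np.int64(378), np.int64(393), np.int64(10)) side [221.0, 227.6, 230.2, 243.2, 254.2] top [351.5, 357.3, 366.8, 382.2, 390.5]
```

```bash
python3 -m jog '[[[0,0,0,0,0,0,1],[0,0,0,0,0,0,1],[0,0,0,0,0,0,1],[0,0,0,0,0,0,1],[0,0,0,0,0,0,1]]]'|egrep 'ft'
python3 th.py 0.62
python3 -m jog '[[[0,0,0,0,0,0,1],[0,0,0,0,0,0,1],[0,0,0,0,0,0,1],[0,0,0,0,0,0,1],[0,0,0,0,0,0,1]]]'|egrep 'ft'
python3 th.py 0.5
```

```text
ft_force: [0.3, -0.0, 2.7]
13.95 theta 0.489 res 0.12 green (np.int64(378), np.int64(392), np.int64(10)) side [220.9, 229.5, 244.8, 254.1] top [351.5, 356.6, 365.3, 380.5, 390.5]
ft_force: [0.5, 0.0, 1.8]
14.55 theta 0.456 res 0.45 green (np.int64(379), np.int64(390), np.int64(10)) side [221.0, 229.9, 246.3, 254.1] top [351.5, 356.5, 363.6, 379.0, 390.5]
```

```bash
python3 -m jog '[[[0,0,0,0,0,0,1],[0,0,0,0,0,0,1],[0,0,0,0,0,0,1],[0,0,0,0,0,0,1],[0,0,0,0,0,0,1]]]'|egrep 'ft'
python3 th.py 0.35
python3 -m jog '[[[0,0,-0.01,0,0,0,1],[0,0,-0.012,0,0,0,1],[0,0,-0.012,0,0,0,1],[0,0,-0.012,0,0,0,1],[0,0,0,0,0,0,1]]]'|egrep 'ft|pos'
python3 th.py 0.3
```

```text
ft_force: [-0.2, -0.5, 3.6]
15.15 theta -0.601 res 1.15 green (np.int64(379), np.int64(389), np.int64(11)) side [221.7, 230.0, 236.4, 247.6, 253.8] top [351.5, 362.4, 377.5, 390.5]
eef_pos: [440.4, 114.9, 187.1]
ft_force: [0.1, 0.9, 0.5]
15.75 theta 0.160 res 0.04 green (np.int64(373), np.int64(390), np.int64(11)) side [222.1, 229.8, 234.5, 249.0, 253.5] top [351.5, 361.1, 375.6, 389.5]
```

```bash
python3 -m jog '[[[0.03,0.001,0,0,0,0,1],[0.03,0,0,0,0,0,1],[0.03,0,0,0,0,0,1],[0,0,0,0,0,0,1],[0,0,0,0,0,0,1]]]'|egrep 'ft|pos'
python3 th.py 0.1
python3 -m jog '[[[0,0,0,0,0,0,1],[0,0,0,0,0,0,1],[0,0,0,0,0,0,1],[0,0,0,0,0,0,1],[0,0,0,0,0,0,1]]]'|egrep 'ft|pos'
python3 th.py 0.1
python3 -c "
from h import *
I=camera('top');b=cv2.inRange(cv2.cvtColor(I,cv2.COLOR_RGB2HSV),(105,150,90),(125,255,255))
print(cv2.boundingRect(b[230:265,250:310]));cv2.imwrite('pics/t2.png',cv2.resize(cv2.cvtColor(I,cv2.COLOR_RGB2BGR)[210:290,220:410],None,fx=4,fy=4))
print(plane('top',231,243,36),plane('top',245.5,260,36))"
```

```text
eef_pos: [443.1, 204.7, 183.7]
ft_force: [-0.3, 0.0, -0.3]
16.35 theta 0.056 res 0.21 green (np.int64(374), np.int64(390), np.int64(11)) side [223.3, 230.1, 236.1, 250.4, 253.5] top [351.5, 359.8, 373.9, 389.5]
eef_pos: [443.8, 204.5, 184.6]
ft_force: [-0.0, -0.0, 0.3]
16.95 theta 0.021 res 0.16 green (np.int64(379), np.int64(394), np.int64(13)) side [223.4, 230.2, 236.7, 253.5] top [351.5, 359.5, 373.4, 389.5]
(24, 14, 19, 9)
[458.31508282 270.86650367  36.        ] [422.49625992 240.75404654  36.        ]
```

View pics/t2.png

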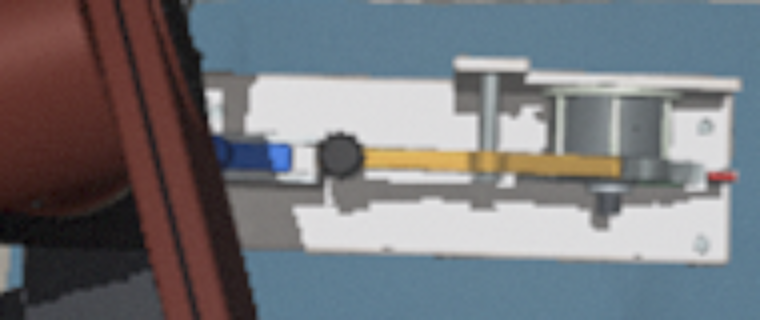

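The top view shows the pawl down and the drum held at about 0.02 rad, with the screw at (340,155) in the crop. The gripper is past the knob on the +y side. Now I lower to z≈125.

```bash
python3 -m jog '[[[0,-0.002,0.012,0,0,0,1],[0,0,0.012,0,0,0,1],[0,0,0.012,0,0,0,1],[0,0,0.012,0,0,0,1],[0,0,0.010,0,0,0,1]]]'|egrep 'ft|pos'
python3 -m jog '[[[-0.001,0,0,0,0,0,1],[-0.001,0,0,0,0,0,1]]]'|egrep 'ft|pos|rot'
python3 th.py 0.02
```

```text
eef_pos: [441.1, 204.5, 124.8]
ft_force: [-0.7, -0.6, 0.6]
eef_pos: [441.6, 202.6, 126.3]
tcp_rot: [[0.043, 0.999, -0.001], [0.999, -0.043, -0.0], [-0.0, -0.001, -1.0]]
ft_force: [0.9, -0.5, -0.4]
17.8 theta -0.093 res 1.60 green (np.int64(379), np.int64(394), np.int64(13)) side [238.5] top [351.5, 359.5, 373.4, 389.5]
```

```bash
python3 -m jog '[[[-0.002,0,0,0,0,0,1],[-0.002,0,0,0,0,0,1],[-0.002,0,0,0,0,0,1],[-0.002,0,0,0,0,0,1]]]'|egrep 'ft|pos'
python3 -m jog '[[[-0.002,0,0,0,0,0,1],[-0.002,0,0,0,0,0,1],[-0.002,0,0,0,0,0,1]]]'|egrep 'ft|pos'
python3 -m jog '[[[-0.002,0,0,0,0,0,1],[-0.002,0,0,0,0,0,1],[-0.002,0,0,0,0,0,1],[-0.002,0,0,0,0,0,1]]]'|egrep 'ft|pos'
```

```text
eef_pos: [441.4, 194.5, 126.7]
ft_force: [-0.2, -0.0, -0.2]
eef_pos: [441.2, 188.8, 126.7]
ft_force: [-0.5, 2.1, 0.6]
eef_pos: [440.8, 180.6, 126.6]
ft_force: [-0.1, 2.6, 1.6]
```

```bash
python3 -m jog '[[[-0.002,0,0,0,0,0,1],[-0.002,0,0,0,0,0,1],[-0.002,0,0,0,0,0,1],[-0.002,0,0,0,0,0,1],[-0.002,0,0,0,0,0,1]]]'|egrep 'ft|pos'
python3 -m jog '[[[-0.001,0,0,0,0,0,1],[-0.001,0,0,0,0,0,1],[-0.001,0,0,0,0,0,1]]]'|egrep 'ft|pos'
python3 th.py 0.02
```

```text
eef_pos: [440.4, 170.6, 126.6]
ft_force: [0.7, 2.0, 1.4]
eef_pos: [440.2, 167.7, 126.5]
ft_force: [-0.8, 1.7, 1.2]
19.8 theta 0.020 res 1.56 green (np.int64(380), np.int64(390), np.int64(11)) side [224.7, 253.5] top [351.5, 359.5, 373.4, 389.5]
```

```bash
python3 -m jog '[[[-0.001,0,0,0,0,0,1],[-0.001,0,0,0,0,0,1]]]'|egrep 'ft|pos'
python3 -m jog '[[[-0.001,0,0,0,0,0,1],[-0.001,0,0,0,0,0,1]]]'|egrep 'ft|pos'
```

```text
eef_pos: [440.1, 165.7, 126.5]
ft_force: [0.9, 1.3, 0.4]
eef_pos: [440.0, 163.7, 126.5]
ft_force: [0.3, 0.4, 0.1]
```

```bash
python3 -m jog '[[[-0.001,0,0,0,0,0,1],[-0.001,0,0,0,0,0,1]]]'|egrep 'ft|pos'
```

```text
eef_pos: [440.0, 162.8, 126.6]
ft_force: [1.6, 9.1, -1.1]
```

```bash
python3 -m jog '[[[0,0,0,0,0,0,1],[0,0,0,0,0,0,1]]]'|egrep 'ft|pos'
python3 -m jog '[[[-0.0005,0,0,0,0,0,1],[0,0,0,0,0,0,1]]]'|egrep 'ft|pos'
```

```text
eef_pos: [439.9, 162.9, 126.6]
ft_force: [1.4, 6.8, 0.1]
eef_pos: [439.9, 162.8, 126.6]
ft_force: [1.2, 8.1, 0.3]
```

The keeper is against a stop at 8 N. I back off and check it.

```bash
python3 -m jog '[[[0.004,0,0,0,0,0,1],[0.01,0,0,0,0,0,1],[0.02,0,-0.005,0,0,0,1],[0.01,0,-0.02,0,0,0,1],[0,0,-0.03,0,0,0,1]]]'|egrep 'ft|pos'
python3 -m jog '[[[0,-0.03,-0.04,0,0,0,1],[0,-0.04,-0.04,0,0,0,1],[0.02,-0.04,-0.03,0,0,0,1],[0.04,0,-0.0,0,0,0,1],[0.04,0,0,0,0,0,1]]]'|egrep 'ft|pos'
python3 - <<'E'
from h import *
I={n:cv2.cvtColor(camera(n),cv2.COLOR_RGB2BGR) for n in("top","side")}
a=cv2.resize(I["top"][215:285,220:410],None,fx=4,fy=4);b=cv2.resize(I["side"][205:345,250:440],None,fx=4,fy=4)[:320]
cv2.imwrite("pics/end.png",np.vstack([a,b]))
E
python3 th.py 0.02
```

```text
eef_pos: [440.0, 205.9, 180.1]
ft_force: [1.2, 0.2, 0.1]
eef_pos: [343.7, 309.7, 287.8]
ft_force: [0.6, 0.4, 0.3]
22.0 theta 0.020 res 0.04 green (np.int64(373), np.int64(389), np.int64(11)) side [223.1, 229.9, 236.7, 253.5] top [351.5, 359.5, 373.4, 389.5]
```

View pics/end.png

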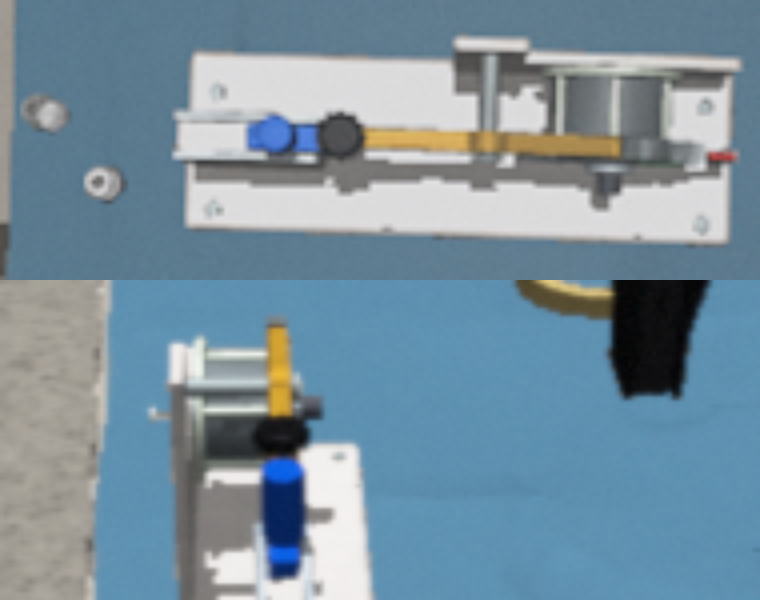

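The picture shows the knob at (276,134), about 31 mm from where it started, with the bar under the screw. The pawl is down, the drum is unchanged at about 0.02 rad, the vial and ampoule are standing and the robot is clear. Handing in.

```bash
python3 -c "
from station import *
print(hand_in())"
```

```text
the job is handed in; nothing more can be done
None
```

I handed the job in at about 22 s: the pawl holds the drum at about 0.02 rad by camera estimate, the keeper slid about 31 mm onto a firm stop at about 8 N, and the vial and ampoule are standing and were not touched; I kept clear of the syringe but did not check it at the end, and no verdict came back.

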